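Hold a welding filter in the shade tester's light path

ROBOT

A 6-joint arm with a two-finger parallel gripper is mounted at the origin on the work surface. World frame = base frame: x ahead of the robot, y to its left, z up, the work surface at z = 0. Lengths are in mm, angles in rad, forces in N, time in s.
With the tool pointing down it reaches from about 350 to 925 mm from the base axis. Payload 6.4 kg.
Tool frame: the origin (TCP) lies between the finger pads; the fingertips stand 25 mm ahead of it and the grasp point (between the pads) lies 6 mm ahead of it; z points along the fingers, y is the line along which they close (so a half turn about z gives the same grasp; the last joint's range is limited). The gripper opens to 85 mm and grips with 20 to 120 N. Pads are 22 mm wide; open, the fingers measure 114 mm over their backs; the gripper's body (76 mm by 85 mm) begins 54 mm behind the grasp point. The pads swing forward as they close: fully open they stand 13 mm farther back than shut.
Start: joints at [-1.393, 0.245, 1.558, -0, 1.339, -0.174], TCP at [223.988, -610.2, 256.29] pointing down, gripper open.
Joint ranges: [-3.13, 3.13], [-1.02, 2.26], [0.13, 2.54], [-0.95, 4.09], [0.21, 2.88], [-2.74, 2.74]. Speed limits (rad/s): [2.57, 2.57, 3.14, 3.14, 3.14, 3.14].

INTERFACE

Orientations are given as a unit quaternion [w, x, y, z].
In Python, from plant import manip, imaging gives the robot as it stands.
- The arm moves only by the shell command python3 -m crank 'ROWS' [OPENING]. ROWS is JSON, a list of rows, each an object of numbers: "dx", "dy", "dz": the shift along the world's x, y, z in m; "turn": the turn about the world's z in degrees. A call has 1 to 20 rows; each row is the pose to reach, as a shift and turn from the pose commanded when the call began; what a row does not reach only later rows make up. A row lasts 1/8 s, in which the tool goes at most 62.5 mm and 10.7 degrees, less where a joint would pass 70% of its speed; a pose out of reach is approached as far as the arm can. A call with a gripper value outside its range is refused whole. OPENING is the opening, from 0 (shut) to 1 (fully open), set as the call begins (- or left out, the last holds). The fingers move at their own pace and stop on an object; the grip force is fixed at half the most. Time passes only in rows, so rows that repeat a pose let the fingers close. It gives the time, the measured TCP pose, the force, the opening and the grip force at its end, in the units of the state.
- manip.get_obs(): the state, without advancing time (a new reading comes with each control period).
- imaging.camera(name): name is "scene" or "top" or "wrist"; returns a dict with "pixels" (400x640x3 uint8, red, green, blue), "depth" (400x640 float32, mm along the optical axis (not along the pixel's ray), 0 where there is no reading), "fx", "fy", "cx", "cy" (pixels), "k1" (the pictures are not rectified: a ray, as slopes to the right and down, at radius r is drawn at 1 + k1 r^2 times it, then the intrinsics apply), "R" (3x3) and "t" (3): a world point X has camera coordinates R X + t. Camera axes: x right, y down, z forward; pixel columns grow to the right and rows downward; lengths in mm; the calibration is good to about 2 mm. A picture is of the moment at which its call begins.
- manip.hand_in(): hands the job in; it is judged then, once.
The state is a dict: "t": time; "joint_positions": joint angles; "joint_velocities": joint speeds; "joint_efforts": joint torques, N m; "position": TCP position; "tool_rot": TCP orientation; "contact_force": force on the tool from outside, world axes, zero at the start; "ft_torque": the same for the moment, N m; "finger_gap": opening from 0.0 (shut) to 1.0 (fully open); "grip_force": force on a finger pad.
Only numpy, scipy, OpenCV 4.12 (cv2) and the standard library are available. Lean on these libraries where they do the work, as an engineer would, in place of code of your own. Each camera call takes 0.05 s, during which the arm holds its last target. There are 200 camera calls.

TASK

First slide the red shutter of the shade tester fully open, then lift the green filter cassette out of the rack, gripping it only by its two white frosted edges and never touching the glass with the fingers. Hold it upright and still in the light path about midway between lamp and meter, the centre of its glass on the beam and its clear faces square to the light, touching nothing but the gripper; finish while still holding it there, do not put it down. Leave the other filters and the things on the bench where they are.

Things in the scene. Friction and masses are not known exactly. Their poses are not given: they have to be found in the camera images.
- tester: Fixed shade tester. Base plate 120 x 300 x 12 mm with a blue lamp housing at its +y end and a black meter at its -y end, both 90 mm wide in x, tops 140 mm above the bench. Open gap between them 130 mm, y = -65 to +65 mm. Light runs level along own y, 105 mm above the bench, over a yellow line on the plate; a cross stroke marks mid-gap. Origin on the bench under mid-gap; z up.
- beam_mid (a point): The middle of the light path: midway between the lamp's and the meter's facing walls, 105 mm above the bench. Axes as the tester's: y along the light, x across it, z up.
- shutter (a joint): Red sliding shutter before the lamp lens: a plate 50 mm wide, 3 mm thick, in the gap 56 to 59 mm from mid-gap. Value in m: 0 = shut, 0.055 = open end stop; slides along the tester's +x with about 1.5 N of friction, stays where left. Lens clear above about 0.045. Starts at 0 to 0.010.
- shutter_tab (a point): Top centre of the shutter's red grip tab, 187 mm above the bench; moves with the shutter. The tab is 12 mm thick in the slide direction (tester x), 24 mm long along tester y, 40 mm tall, free on all sides, standing over the lamp housing's front edge (housing top 140 mm). Axes as the tester's.
- rack: Fixed wooden rack 110 x 170 x 40 mm (x, y, z) with three slots 50 mm apart along its y. Each slot is 58 mm in x by 17 mm in y, 25 mm deep (floor 15 mm above the bench), and holds one upright filter cassette, which lifts straight up and out. Origin on the bench under its centre.
- filter_green: Welding filter cassette, the green one, the one to test: 55 mm wide (x), 14 thick (y), 108 tall, 0.11 kg, upright in any slot of the rack, top 123 mm above the bench. White frosted edge strips (6 wide, 14 thick, full height) form the sides at x = -27.5 and +27.5; between them green glass 43 wide, 7 thick, clear faces along +y and -y (either may face the lamp). Origin: centre of underside.
- filter_amber: Welding filter cassette, the amber one, not to be disturbed: 55 mm wide (x), 14 thick (y), 108 tall, 0.11 kg, upright in any slot of the rack, top 123 mm above the bench. White frosted edge strips (6 wide, 14 thick, full height) form the sides at x = -27.5 and +27.5; between them amber glass 43 wide, 7 thick, clear faces along +y and -y (either may face the lamp). Origin: centre of underside.
- filter_blue: Welding filter cassette, the blue one, not to be disturbed: 55 mm wide (x), 14 thick (y), 108 tall, 0.11 kg, upright in any slot of the rack, top 123 mm above the bench. White frosted edge strips (6 wide, 14 thick, full height) form the sides at x = -27.5 and +27.5; between them blue glass 43 wide, 7 thick, clear faces along +y and -y (either may face the lamp). Origin: centre of underside.
- green_mid (a point): The centre of the green cassette's glass, 54 mm above its underside; axes as the cassette's.
- green_glass: The green glass itself, part of the green cassette (43 x 7 x 100 mm). Not to be touched by the fingers. Origin and axes as the cassette's.
- green_edge_a: The green cassette's frosted edge strip on its -x side (outer face at x = -27.5 mm), part of the cassette. Origin and axes as the cassette's, not the strip's own middle.
- green_edge_b: The green cassette's frosted edge strip on its +x side (outer face at x = +27.5 mm), part of the cassette. Origin and axes as the cassette's, not the strip's own middle.
- can: Upright anti-spatter can with an orange label, 66 mm across, 160 mm tall; bystander. Origin under its centre.
- hammer: Hammer 260 mm long, lying on the bench; bystander. Origin under its middle, handle to its -x.
- disc: Rust-red grinding disc, 115 mm across, 6 mm thick, lying flat; bystander. Origin under its centre.
- magnet: Red and steel welding magnet 80 x 80 x 26 mm, lying on the bench; bystander. Origin under its centre.
- brush: Brush 200 mm long, lying on the bench; bystander. Origin under its middle, handle to its -x.
There are look-alikes about, which are no part of the job. There is more than one size of the rack; the job needs the smaller.

How it is judged (in metres and radians):
On the way, in this order (a step that is already met when the one before it is completed fails the run):
1. the shutter is slid fully open while the green filter is still in the rack (value of joint shutter above 0.045 m and z of filter_green in the frame of rack below 0.03 m), for 0.2 s.
2. the green filter is lifted clear of the rack, held by both frosted edges (z of filter_green in the frame of rack above 0.045 m and contact force between the fingers and green_edge_a above 2 N and contact force between the fingers and green_edge_b above 2 N), for 0.2 s.
At the end, for the whole second after the job is handed in: Shutter over 45 mm; green cassette held by both frosted edges (over 2 N each), off rack and tester, still, upright to 0.12 rad, square to 0.16 rad, glass centre within 12 mm across, 15 mm in height, 30 mm along the beam; other filters moved under 15 mm and upright, bystanders under 30 mm (value of joint shutter above 0.045 m and contact force between the fingers and green_edge_a above 2 N and contact force between the fingers and green_edge_b above 2 N and contact force between filter_green and rack below 0.1 N and contact force between filter_green and tester below 0.1 N and x of green_mid in the frame of beam_mid between -0.012 and 0.012 m and z of green_mid in the frame of beam_mid between -0.015 and 0.015 m and y of green_mid in the frame of beam_mid between -0.03 and 0.03 m and angle between the y axis of filter_green and the y axis of tester, either way round below 0.16 rad and angle between each of filter_green, filter_amber, filter_blue's own z axis and vertical below 0.12 rad and linear speed of filter_green below 0.02 m/s and distance of each of filter_amber, filter_blue from where it was at the start of the episode below 0.015 m and distance of each of can, hammer, disc, magnet, brush from where it was at the start of the episode below 0.03 m); the arm keeps its last pose, push and grip.
It fails at once if the fingers touch the green glass (contact force between the fingers and green_glass above 0.5 N).
It fails at once if another filter is lifted or disturbed (moved over 30 mm) (distance of any of filter_amber, filter_blue from where it was at the start of the episode above 0.03 m).
It fails at once if a bystander is knocked about (moved over 40 mm) (distance of any of can, hammer, disc, magnet, brush from where it was at the start of the episode above 0.04 m).
It also fails if it takes over 48 s, if anything falls off the work surface, if the arm or the gripper's body presses on something with over 40 N, if the wrist force passes 120 N, or if a joint passes its speed limit or range.

## Working session

There is one attempt and no reset: what is moved stays moved. The work goes in short steps, Python scripts to look and compute and a shell command to move; the robot and the scene stay as the last step left them, time stands still between calls to the robot, and variables do not carry over. Pictures are saved under pics/ and viewed, at most 13 in all, crops included, and the job is handed in when it is done.

```bash
mkdir -p pics; cat > h.py <<'E'
import numpy as np, cv2, pickle
from plant import manip, imaging
def grab(n,tag):
    c=imaging.camera(n); pickle.dump(c,open(f'pics/{tag}.pkl','wb'))
    cv2.imwrite(f'pics/{tag}.png',c['pixels'][:,:,::-1]); return c
def load(tag): return pickle.load(open(f'pics/{tag}.pkl','rb'))
def K(c): return np.array([[c['fx'],0,c['cx']],[0,c['fy'],c['cy']],[0,0,1.]])
def ray(c,u,v):
    p=cv2.undistortPoints(np.array([[[u,v]]],float),K(c),np.array([c['k1'],0,0,0.])).ravel()
    R=np.array(c['R']);t=np.array(c['t']).ravel()
    return -R.T@t, R.T@np.array([p[0],p[1],1.])
def atz(c,u,v,z):
    o,d=ray(c,u,v); return o+d*(z-o[2])/d[2]
def dep(c,u,v):
    o,d=ray(c,u,v); w=c['depth'][int(v)-1:int(v)+2,int(u)-1:int(u)+2]; w=w[w>0]
    return o+d*np.median(w) if len(w) else None
def tri(c1,p1,c2,p2):
    o1,d1=ray(c1,*p1);o2,d2=ray(c2,*p2)
    s=np.linalg.lstsq(np.c_[d1,-d2],o2-o1,rcond=None)[0]
    a=o1+d1*s[0];b=o2+d2*s[1]; return (a+b)/2,np.linalg.norm(a-b)
def proj(c,X):
    R=np.array(c['R']);t=np.array(c['t']).ravel()
    return cv2.projectPoints(np.array([X],float),cv2.Rodrigues(R)[0],t,K(c),np.array([c['k1'],0,0,0.]))[0].ravel()
E
python3 - <<'E'
from h import *
for n in('top','scene'):
    c=grab(n,n); R=np.array(c['R']); print(n,-R.T@np.array(c['t']).ravel(),c['fx'],c['k1'])
o=manip.get_obs(); print(o['t'],o['position'],o['tool_rot'],o['finger_gap'])
E
```

```text
top [ 458.65925819  -61.81596648 1458.4278406 ] 488.7453885212575 -0.1341142247910337
scene [1211.33973729 -573.74234968  755.26408358] 399.8069218088281 -0.041392565649654496
0.1 [ 223.91057492 -609.72815928  255.28587968] [-8.86557331e-04  9.84567582e-01  1.75002543e-01 -2.49830873e-06] 0.9973414135981854
```

View pics/top.png

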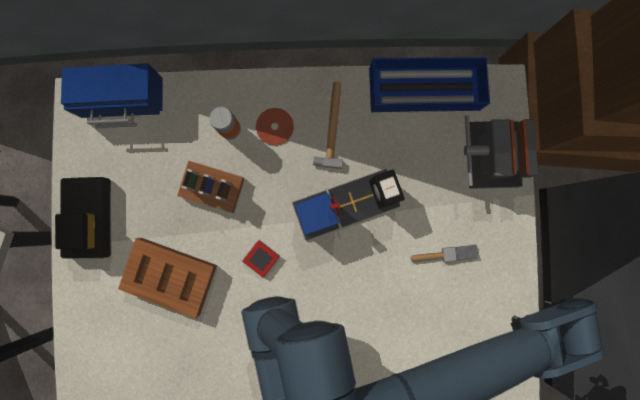

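View pics/scene.png

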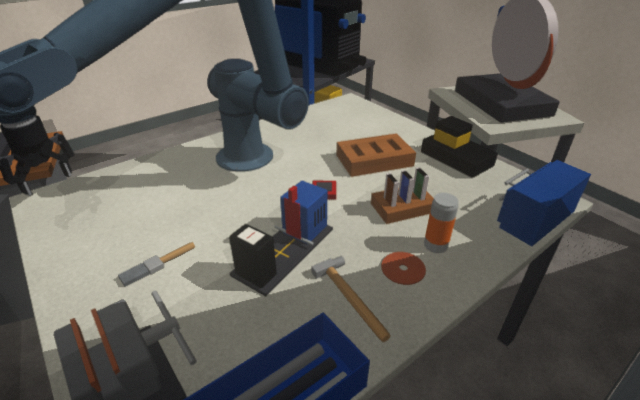

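Top view: the small rack with its filters is at about (211,187), the big look-alike rack at (168,278) and the tester at (350,203), with its red tab at (335,206). Scene view: filters at (391,188), (406,185) and (420,182). Next I'll enlarge crops of both.

```bash
python3 - <<'E'
import cv2,numpy as np
t=cv2.imread('pics/top.png');s=cv2.imread('pics/scene.png')
f=lambda im,x,y,w,h,k:cv2.resize(im[y:y+h,x:x+w],None,fx=k,fy=k,interpolation=cv2.INTER_CUBIC)
# top crops: rack (170,150,80x60), tester (285,160,130x90)
a=f(t,170,150,80,70,5); b=f(t,290,160,80*3//2,70,3.333)
c=np.zeros((350,800,3),np.uint8);c[:,:400]=a;c[:b.shape[0],400:400+b.shape[1]]=b[:350,:400]
cv2.imwrite('pics/c1.png',cv2.convertScaleAbs(c,alpha=1.5))
d=f(s,365,155,80,75,5); e=f(s,260,170,80,75,5)
cv2.imwrite('pics/c2.png',cv2.convertScaleAbs(np.hstack([d,e]),alpha=1.4))
E
```

```text
(no output)
```

View pics/c1.png

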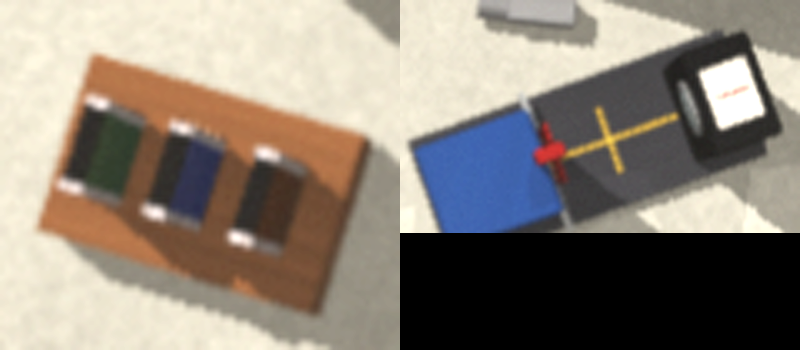

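View pics/c2.png

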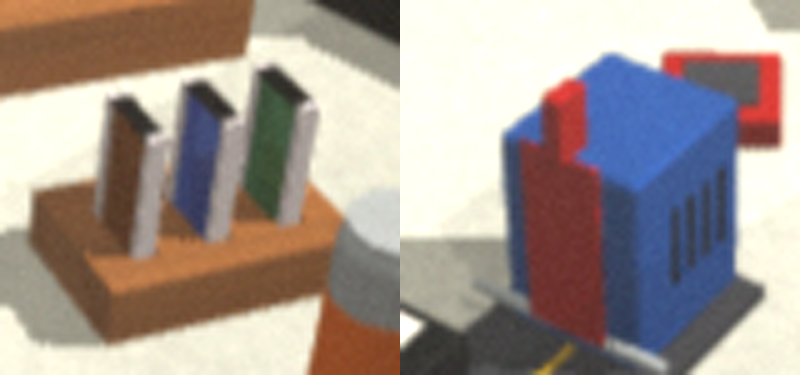

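The green cassette is in the end slot: top-view strip tops at about (189.8,170.4) and (184.4,187.2), which scene view shows as green at (420,182). Look-alikes are blue at (207,185), amber at (222,190), and the empty big rack at (168,278). The shutter tab is at top (335,206) and scene (293,188). The other reds, the magnet at (262,258) and the disc at (275,126), are not the shutter.

```bash
python3 - <<'E'
from h import *
np.set_printoptions(precision=1,suppress=True)
t=load('top');s=load('scene')
T=lambda x,y:(170+(x+.5)/5-.5,150+(y+.5)/5-.5)
U=lambda x,y:(290+(x-400+.5)/3.333-.5,160+(y+.5)/3.333-.5)
S=lambda x,y:(365+(x+.5)/5-.5,155+(y+.5)/5-.5)
S2=lambda x,y:(260+(x-400+.5)/5-.5,170+(y+.5)/5-.5)
for n,a,b in [('gA',(99,102),(72,186)),('bl',(183,128),(154,213)),('am',(267,153),(240,239))]:
    p=atz(t,*T(*a),123);q=atz(t,*T(*b),123);m=(p+q)/2;d=p-q
    print(n,p,q,'mid',m,'len',np.linalg.norm(d),'ang',np.degrees(np.arctan2(d[1],d[0])))
for n,a in [('racktl',(93,55)),('racktr',(368,140)),('rackbr',(315,312)),('rackbl',(40,230))]: print(n,atz(t,*T(*a),40))
print('green +x strip tri',tri(t,T(99,102),s,S(309,107)), dep(t,*T(100,103)))
print('green mid tri',tri(t,T(86,144),s,S(284,85)))
print('tab tri',tri(t,U(550,152),s,S2(565,88)),'top@187',atz(t,*U(550,152),187),dep(t,*U(550,152)))
c=atz(t,*U(611,141),12);l=atz(t,*U(572,154),12);r=atz(t,*U(677,117),12);x1=atz(t,*U(600,108),12);x2=atz(t,*U(620,172),12)
print('cross',c,'line ang y', np.degrees(np.arctan2(*(l-r)[1::-1])),'x ang',np.degrees(np.arctan2(*(x1-x2)[1::-1])))
for n,p in [('lamp tl',(412,143)),('lamp tr',(527,107)),('lamp br',(562,213))]: print(n,atz(t,*U(*p),140))
for n,p in [('plate tr',(722,32)),('plate br',(768,150))]: print(n,atz(t,*U(*p),12))
E
```

```text
gA [620.8 273.2 123. ] [574.5 288.7 123. ] mid [597.6 281.  123. ] len 48.88217712519061 ang -18.521266965445925
bl [605.  226.1 123. ] [558.3 242.8 123. ] mid [581.6 234.4 123. ] len 49.58949596200273 ang -19.667354365351486
am [589.8 179.3 123. ] [542.7 194.9 123. ] mid [566.2 187.1 123. ] len 49.63998277284969 ang -18.341810266551935
racktl [658.9 297.5  40. ]
racktr [604.  134.7  40. ]
rackbr [504.2 167.4  40. ]
rackbl [556.2 329.9  40. ]
green +x strip tri (array([622.1, 274.7, 121.7]), np.float64(3.1771995244404025)) [620.2 272.6 123. ]
green mid tri (array([598.2, 281.3, 122.7]), np.float64(1.565229667773123))
tab tri (array([ 511. , -121.7,  187.4]), np.float64(3.003203708735441)) top@187 [ 510.2 -123.   187. ] [ 510.2 -123.   187.8]
cross [ 525.7 -186.    12. ] line ang y 107.83262418361093 x ang 15.575730957673363
lamp tl [522.4 -13.7 140. ]
lamp tr [ 549.1 -107.7  140. ]
lamp br [ 462.6 -133.5  140. ]
plate tr [ 620.7 -288.8   12. ]
plate br [ 513.8 -326.1   12. ]
```

Measurements agree with the text: cassette top 122–123 mm, tab top 187 mm, strip spacing 49 mm. Cassette x axis is at −18.5°, tester x axis at about +17°. First I'll close the fingers and move to the −x side of the tab.

```bash
python3 -m crank '[{"dx":0.01,"dy":0.02},{"dx":0.03,"dy":0.06,"turn":-1},{"dx":0.055,"dy":0.105,"turn":-2},{"dx":0.08,"dy":0.155,"turn":-3},{"dx":0.105,"dy":0.205,"turn":-3},{"dx":0.13,"dy":0.255,"turn":-3},{"dx":0.155,"dy":0.305,"turn":-3},{"dx":0.18,"dy":0.355,"turn":-3},{"dx":0.205,"dy":0.4,"turn":-3},{"dx":0.225,"dy":0.44,"turn":-3},{"dx":0.238,"dy":0.465,"turn":-3},{"dx":0.243,"dy":0.474,"turn":-3},{"dx":0.243,"dy":0.474,"turn":-3},{"dx":0.243,"dy":0.474,"dz":-0.03,"turn":-3},{"dx":0.243,"dy":0.474,"dz":-0.06,"turn":-3},{"dx":0.243,"dy":0.474,"dz":-0.075,"turn":-3},{"dx":0.243,"dy":0.474,"dz":-0.075,"turn":-3}]' 0
python3 - <<'E'
from h import *
c=grab('scene','s2');w=grab('wrist','w2')
a=c['pixels'][120:270,230:380,::-1];a=cv2.resize(a,(400,400),interpolation=cv2.INTER_CUBIC)
b=cv2.resize(w['pixels'][:,:,::-1],(400,250))
o=np.zeros((400,800,3),np.uint8);o[:,:400]=a;o[:250,400:]=b
cv2.imwrite('pics/c3.png',cv2.convertScaleAbs(o,alpha=1.3))
E
```

```text
schema error: expected keys dx, dy, dz, turn
```

View pics/c3.png

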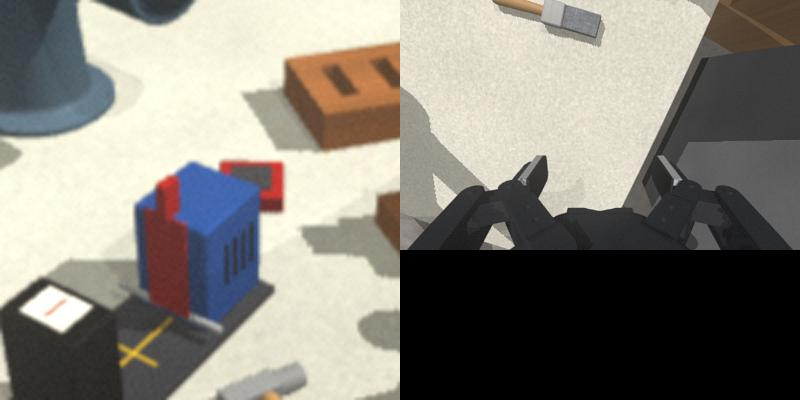

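The call was refused because every row needs all four keys, so nothing moved: the picture shows the scene unchanged, gripper open. I'll retype it with all keys.

```bash
python3 -m crank '[{"dx":0.01,"dy":0.02,"dz":0,"turn":0},{"dx":0.03,"dy":0.06,"dz":0,"turn":-1},{"dx":0.055,"dy":0.105,"dz":0,"turn":-2},{"dx":0.08,"dy":0.155,"dz":0,"turn":-3},{"dx":0.105,"dy":0.205,"dz":0,"turn":-3},{"dx":0.13,"dy":0.255,"dz":0,"turn":-3},{"dx":0.155,"dy":0.305,"dz":0,"turn":-3},{"dx":0.18,"dy":0.355,"dz":0,"turn":-3},{"dx":0.205,"dy":0.4,"dz":0,"turn":-3},{"dx":0.225,"dy":0.44,"dz":0,"turn":-3},{"dx":0.238,"dy":0.465,"dz":0,"turn":-3},{"dx":0.243,"dy":0.474,"dz":0,"turn":-3},{"dx":0.243,"dy":0.474,"dz":0,"turn":-3},{"dx":0.243,"dy":0.474,"dz":-0.03,"turn":-3},{"dx":0.243,"dy":0.474,"dz":-0.06,"turn":-3},{"dx":0.243,"dy":0.474,"dz":-0.075,"turn":-3},{"dx":0.243,"dy":0.474,"dz":-0.075,"turn":-3}]' 0
python3 - <<'E'
from h import *
c=grab('scene','s2');w=grab('wrist','w2')
a=c['pixels'][120:270,230:380,::-1];a=cv2.resize(a,(400,400),interpolation=cv2.INTER_CUBIC)
b=cv2.resize(w['pixels'][:,:,::-1],(400,250))
o=np.zeros((400,800,3),np.uint8);o[:,:400]=a;o[:250,400:]=b
cv2.imwrite('pics/c3.png',cv2.convertScaleAbs(o,alpha=1.3))
E
```

```text
t: 2.33
position: [466.3, -136.6, 180.5]
tool_rot: [-0.001, 0.989, 0.149, -0.001]
contact_force: [-0.0, -0.2, 0.2]
finger_gap: -0.002
grip_force: 0.0
```

View pics/c3.png

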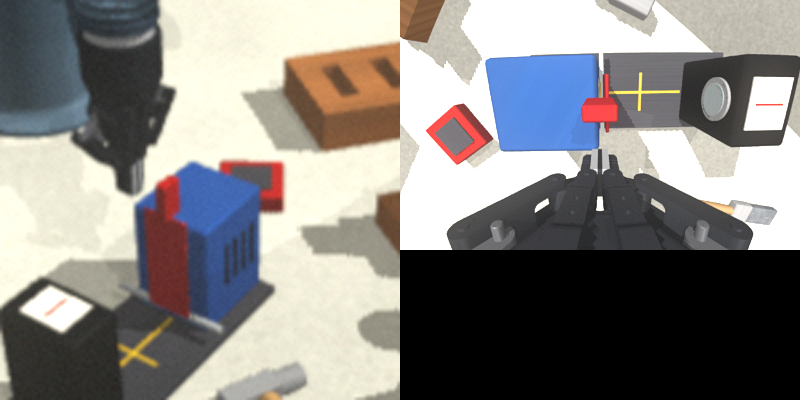

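The wrist view shows the closed fingers at (600,160) directly behind the tab at (600,110), aligned with tester x. I'll push along (0.956, 0.292).

```bash
python3 -m crank '[{"dx":0.008,"dy":0.002,"dz":0,"turn":0},{"dx":0.015,"dy":0.005,"dz":0,"turn":0},{"dx":0.021,"dy":0.006,"dz":0,"turn":0},{"dx":0.025,"dy":0.008,"dz":0,"turn":0},{"dx":0.029,"dy":0.009,"dz":0,"turn":0},{"dx":0.033,"dy":0.01,"dz":0,"turn":0},{"dx":0.037,"dy":0.011,"dz":0,"turn":0},{"dx":0.041,"dy":0.0125,"dz":0,"turn":0},{"dx":0.045,"dy":0.014,"dz":0,"turn":0},{"dx":0.049,"dy":0.015,"dz":0,"turn":0},{"dx":0.053,"dy":0.016,"dz":0,"turn":0},{"dx":0.057,"dy":0.0175,"dz":0,"turn":0},{"dx":0.061,"dy":0.0185,"dz":0,"turn":0},{"dx":0.065,"dy":0.02,"dz":0,"turn":0},{"dx":0.068,"dy":0.021,"dz":0,"turn":0},{"dx":0.068,"dy":0.021,"dz":0,"turn":0}]'
python3 - <<'E'
from h import *
np.set_printoptions(precision=1,suppress=True)
w=grab('wrist','w3');s=grab('scene','s3')
for n,c in(('w',w),('s',s)):
    p=c['pixels'].astype(int);m=((p[...,0]>120)&(p[...,1]<60)&(p[...,2]<60)).astype(np.uint8)
    k,_,st,ce=cv2.connectedComponentsWithStats(m)
    print(n,[(st[i],ce[i]) for i in range(1,k) if st[i][4]>40])
b=w['pixels'][40:300,200:560,::-1]
a=cv2.resize(s['pixels'][150:270,250:350,::-1],(300,360),interpolation=cv2.INTER_CUBIC)
o=np.zeros((360,660,3),np.uint8);o[:,:300]=a;o[:260,300:]=b
cv2.imwrite('pics/c4.png',o)
E
```

```text
t: 4.42
position: [535.5, -115.2, 181.5]
tool_rot: [0.0, 0.989, 0.149, 0.001]
contact_force: [0.4, 0.3, -0.6]
finger_gap: 0.003
grip_force: 0.1
w [(array([ 292,  153,   54,  107, 2404], dtype=int32), array([318.6, 229.5])), (array([105, 245,  45,  71, 146], dtype=int32), array([131.8, 282.7]))]
s [(array([328, 182,   8,  13,  62], dtype=int32), array([332.5, 189. ])), (array([303, 192,   7,  14,  63], dtype=int32), array([307. , 197.6]))]
```

View pics/c4.png

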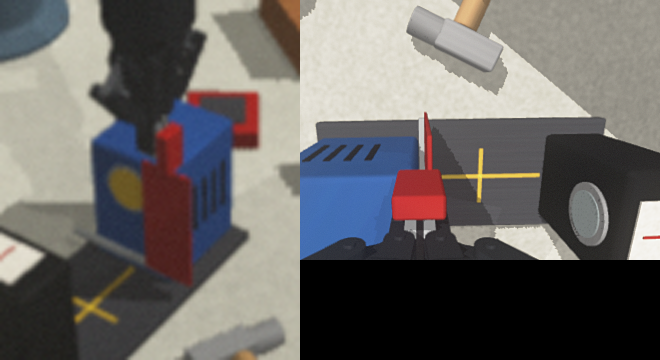

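The shutter has slid: the lens shows at (125,190) in the scene crop, and the tab top is at wrist pixel (318,223). Now I'll measure how far it went.

```bash
python3 - <<'E'
from h import *
np.set_printoptions(precision=1,suppress=True)
w=load('w3');w2=load('w2')
ex=np.array([.956,.292,0])
c=np.array([525.7,-186,0])
p=atz(w,319,222,187); print('tab now',p,'x',(p-c)@ex, dep(w,319,222))
for q in((319,211),(319,236)): print((atz(w,*q,187)-c)@ex)
a=w2; # cross from wrist at first location: view (640,91)*1.6
x=atz(a,(640-400)*1.6,92*1.6,12);print('cross',x)
l=atz(a,(615-400)*1.6,92.5*1.6,12);r=atz(a,(680-400)*1.6,91*1.6,12);print(np.degrees(np.arctan2(*(l-r)[1::-1]))-90)
x=atz(w,480-300+200,176+40,12);print('cross',x)
l=atz(w,443-300+200,177+40,12);r=atz(w,540-300+200,175+40,12);print(np.degrees(np.arctan2(*(l-r)[1::-1]))-90)
E
```

```text
tab now [ 563.6 -107.2  187. ] x 59.25329691703872 [ 558.2 -108.9  171.4]
64.11820978852627
52.893282608226954
cross [ 528.9 -186.3   12. ]
18.7370763471654
cross [ 528.3 -186.3   12. ]
18.32223470948537
```

Estimates put it at 47–58 mm. I'll push on gently and watch the force for the end stop.

```bash
python3 -m crank '[{"dx":0.002,"dy":0.0005,"dz":0,"turn":0},{"dx":0.004,"dy":0.001,"dz":0,"turn":0},{"dx":0.004,"dy":0.001,"dz":0,"turn":0}]'
```

```text
t: 4.9
position: [539.2, -114.2, 181.4]
tool_rot: [0.0, 0.989, 0.149, 0.0]
contact_force: [-0.2, -0.1, 0.3]
finger_gap: -0.001
grip_force: 0.1
```

```bash
python3 -m crank '[{"dx":0.002,"dy":0.0005,"dz":0,"turn":0},{"dx":0.004,"dy":0.001,"dz":0,"turn":0},{"dx":0.004,"dy":0.001,"dz":0,"turn":0}]'; python3 - <<'E'
from h import *
np.set_printoptions(precision=1,suppress=True)
w=grab('wrist','w4');p=w['pixels'].astype(int)
m=((p[...,0]>120)&(p[...,1]<60)&(p[...,2]<60)).astype(np.uint8)
k,_,st,ce=cv2.connectedComponentsWithStats(m)
print([(st[i],ce[i]) for i in range(1,k) if st[i][4]>40])
print('col320 reds', [(v,tuple(p[v,319])) for v in range(195,270,3)])
E
```

```text
t: 5.28
position: [543.2, -113.1, 181.2]
tool_rot: [-0.0, 0.989, 0.149, 0.0]
contact_force: [0.2, -0.3, -0.2]
finger_gap: 0.001
grip_force: 0.1
[(array([ 291,  153,   55,  108, 2480], dtype=int32), array([317.9, 230.9])), (array([ 95, 255,  56,  67, 204], dtype=int32), array([130.3, 292.3]))]
col320 reds [(195, (np.int64(146), np.int64(146), np.int64(142))), (198, (np.int64(140), np.int64(138), np.int64(135))), (201, (np.int64(123), np.int64(122), np.int64(120))), (204, (np.int64(122), np.int64(120), np.int64(117))), (207, (np.int64(123), np.int64(123), np.int64(121))), (210, (np.int64(153), np.int64(58), np.int64(57))), (213, (np.int64(153), np.int64(48), np.int64(48))), (216, (np.int64(154), np.int64(46), np.int64(48))), (219, (np.int64(155), np.int64(46), np.int64(48))), (222, (np.int64(156), np.int64(48), np.int64(48))), (225, (np.int64(156), np.int64(45), np.int64(46))), (228, (np.int64(157), np.int64(48), np.int64(48))), (231, (np.int64(155), np.int64(43), np.int64(45))), (234, (np.int64(156), np.int64(46), np.int64(47))), (237, (np.int64(201), np.int64(54), np.int64(54))), (240, (np.int64(208), np.int64(58), np.int64(57))), (243, (np.int64(206), np.int64(58), np.int64(58))), (246, (np.int64(209), np.int64(59), np.int64(58))), (249, (np.int64(205), np.int64(57), np.int64(55))), (252, (np.int64(206), np.int64(60), np.int64(60))), (255, (np.int64(205), np.int64(60), np.int64(60))), (258, (np.int64(192), np.int64(54), np.int64(54))), (261, (np.int64(53), np.int64(48), np.int64(49))), (264, (np.int64(47), np.int64(44), np.int64(46))), (267, (np.int64(52), np.int64(45), np.int64(50)))]
```

```bash
python3 - <<'E'
from h import *
np.set_printoptions(precision=1,suppress=True)
ex=np.array([.953,.303,0]);c=np.array([527.5,-186.2,0])
for n in('w2','w3','w4'):
    w=load(n);print(n,'cam',ray(w,320,200)[0])
    for v in range(160,262,8):
        d=dep(w,319,v); print(v,w['pixels'][v,319],d,(d-c)@ex if d is not None else '')  if n!='w2' else 0
E
```

```text
w2 cam [ 534.7 -116.8  300. ]
w3 cam [603.1 -95.1 300. ]
160 [207 208 204] [ 568.8 -105.5   33.4] 63.82538075172059
168 [209 209 204] [ 561.6 -107.7   33.5] 56.31340280536878
176 [209 209 204] [ 554.3 -110.    33.4] 48.64129039902737
184 [177 177 172] [ 546.8 -112.3   32.9] 40.76097270139421
192 [126 123 122] [ 539.3 -114.6   33.2] 32.95778822724645
200 [108 105 105] [ 531.7 -117.    33.2] 24.939437583040462
208 [104 106 104] [ 526.1 -118.7   40.9] 19.171435506875174
216 [156  47  49] [ 558.  -108.9  162. ] 52.47918419445857
224 [157  46  48] [ 558.2 -108.9  174.1] 52.65282635182416
232 [157  47  46] [ 558.2 -108.9  184.3] 52.71386100572776
240 [209  59  58] [ 556.  -109.5  187.7] 50.43570891156389
248 [208  61  58] [ 552.4 -110.7  187.6] 46.652112445084526
256 [204  57  57] [ 548.9 -111.7  187.8] 42.93568629887658
w4 cam [610.8 -93.  299.6]
160 [216 213 199] [ 572.2 -104.6    0.9] 67.32177697206274
168 [207 209 204] [ 569.3 -105.5   33.9] 64.26550179129559
176 [210 208 205] [ 561.9 -107.8   33.4] 56.5309476891978
184 [206 207 204] [ 554.4 -110.1   32.9] 48.673112216933426
192 [211 210 206] [ 546.9 -112.4   33.1] 40.84031457320896
200 [123 122 120] [ 539.2 -114.8   33. ] 32.799066775269
208 [120 122 121] [ 531.7 -117.1   33.9] 24.95360570415572
216 [154  46  48] [ 565.7 -106.8  161.7] 60.43488772123334
224 [155  45  47] [ 565.8 -106.8  173.7] 60.56599476935152
232 [156  46  45] [ 565.6 -106.8  183.2] 60.369289893542785
240 [208  58  57] [ 564.  -107.3  188. ] 58.657788174767695
248 [205  55  54] [ 560.1 -108.5  187.2] 54.59427293137888
256 [203  58  57] [ 556.5 -109.6  187.3] 50.80912013720862
```

The tab's front face is at tester x = 60.4, so its centre is at about 54 mm: the shutter is open. Next I'll back off, rise, and go above the green cassette with the gripper open, turned to −18.5°.

```bash
python3 -m crank '[{"dx":-0.01,"dy":-0.003,"dz":0,"turn":0},{"dx":-0.024,"dy":-0.007,"dz":0.005,"turn":0},{"dx":-0.024,"dy":-0.007,"dz":0.04,"turn":0},{"dx":-0.024,"dy":-0.007,"dz":0.08,"turn":2},{"dx":-0.02,"dy":0.02,"dz":0.09,"turn":8},{"dx":-0.01,"dy":0.06,"dz":0.09,"turn":14},{"dx":0,"dy":0.1,"dz":0.09,"turn":20},{"dx":0.01,"dy":0.14,"dz":0.09,"turn":26},{"dx":0.02,"dy":0.18,"dz":0.09,"turn":32},{"dx":0.03,"dy":0.22,"dz":0.09,"turn":38},{"dx":0.035,"dy":0.26,"dz":0.09,"turn":44},{"dx":0.04,"dy":0.3,"dz":0.09,"turn":49},{"dx":0.047,"dy":0.34,"dz":0.09,"turn":53},{"dx":0.053,"dy":0.375,"dz":0.09,"turn":54.5},{"dx":0.055,"dy":0.394,"dz":0.08,"turn":54.5},{"dx":0.055,"dy":0.394,"dz":0.08,"turn":54.5},{"dx":0.055,"dy":0.394,"dz":0.08,"turn":54.5}]' 1
python3 - <<'E'
from h import *
w=grab('wrist','w5')
cv2.imwrite('pics/c5.png',cv2.resize(w['pixels'][60:400,120:520,::-1],(800,600)[:1]+(680,))[:600])
E
```

```text
t: 7.45
position: [597.8, 279.6, 261.0]
tool_rot: [0.0, 0.811, 0.585, -0.0]
contact_force: [-0.3, 0.8, 0.4]
finger_gap: 0.999
grip_force: 0.0
```

View pics/c5.png

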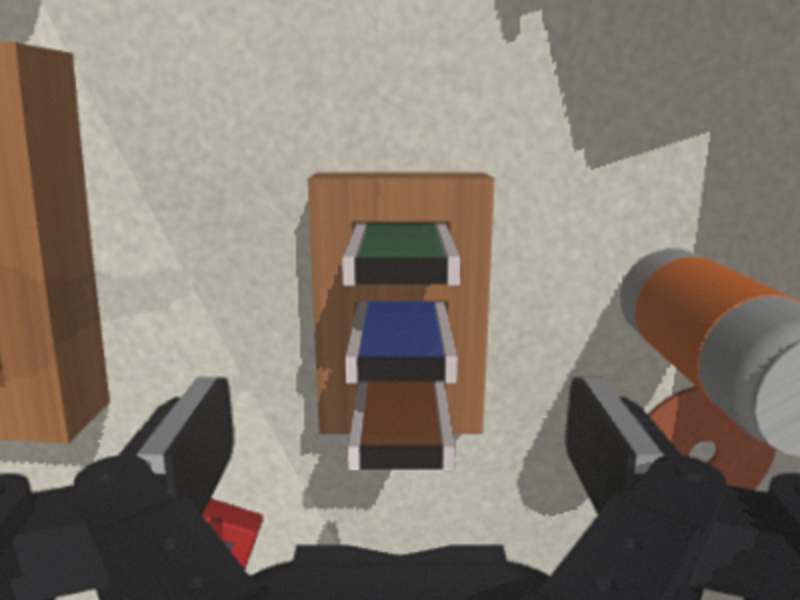

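Fingers are open, and green is the rearmost in this crop, with strip tops at (348,271) and (454,271). Blue is at (402,369) and amber at (402,457). I'll refine its position from this view.

```bash
python3 - <<'E'
from h import *
np.set_printoptions(precision=1,suppress=True)
w=load('w5');t=load('top')
W=lambda x,y:(120+(x+.5)/2-.5,60+(y+.5)/2-.5)
for n,a,b in(('g',(348,271),(454,271)),('bl',(351,369),(452,369)),('am',(354,458),(449,458))):
    p=atz(w,*W(*a),123);q=atz(w,*W(*b),123);d=q-p
    print(n,p,q,(p+q)/2,np.linalg.norm(d),np.degrees(np.arctan2(d[1],d[0])))
print(tri(w,W(401,271),t,(186.8,178.5)),dep(w,*W(401,271)))
print(ray(w,320,200)[0])
E
```

```text
g [576.4 289.1 123. ] [623.2 273.5 123. ] [599.8 281.3 123. ] 49.33879835067287 -18.40288153296422
bl [560.9 241.9 123. ] [607.9 226.2 123. ] [584.4 234.1 123. ] 49.52021019935029 -18.413872184495972
am [545.3 194.1 123. ] [591.9 178.6 123. ] [568.6 186.4 123. ] 49.09625394317158 -18.425229853837354
(array([598.6, 281. , 120.4]), np.float64(2.1203994196135323)) [599.9 281.5 123.9]
[620.4 346.  379.3]
```

```bash
python3 -m crank '[{"dx":0.0015,"dy":0.0015,"dz":-0.02,"turn":0},{"dx":0.0015,"dy":0.0015,"dz":-0.045,"turn":0},{"dx":0.0015,"dy":0.0015,"dz":-0.07,"turn":0},{"dx":0.0015,"dy":0.0015,"dz":-0.095,"turn":0},{"dx":0.0015,"dy":0.0015,"dz":-0.12,"turn":0},{"dx":0.0015,"dy":0.0015,"dz":-0.14,"turn":0},{"dx":0.0015,"dy":0.0015,"dz":-0.149,"turn":0},{"dx":0.0015,"dy":0.0015,"dz":-0.149,"turn":0}]' && python3 -m crank '[{"dx":0,"dy":0,"dz":0,"turn":0},{"dx":0,"dy":0,"dz":0,"turn":0},{"dx":0,"dy":0,"dz":0,"turn":0},{"dx":0,"dy":0,"dz":0,"turn":0},{"dx":0,"dy":0,"dz":0,"turn":0},{"dx":0,"dy":0,"dz":0,"turn":0}]' 0
```

```text
t: 8.5
position: [599.3, 282.1, 111.6]
tool_rot: [-0.0, 0.811, 0.585, -0.0]
contact_force: [0.6, -0.1, -0.0]
finger_gap: 1.001
grip_force: 0.0
t: 9.25
position: [600.3, 282.7, 113.8]
tool_rot: [0.0, 0.811, 0.585, 0.001]
contact_force: [-0.6, 0.6, 5.6]
finger_gap: 0.632
grip_force: 63.7
```

Gripped at 0.632 (≈54 mm) with 64 N. Now I'll lift.

```bash
python3 -m crank '[{"dx":0,"dy":0,"dz":0.008,"turn":0},{"dx":0,"dy":0,"dz":0.018,"turn":0},{"dx":0,"dy":0,"dz":0.03,"turn":0},{"dx":0,"dy":0,"dz":0.045,"turn":0},{"dx":0,"dy":0,"dz":0.065,"turn":0},{"dx":0,"dy":0,"dz":0.09,"turn":0},{"dx":0,"dy":0,"dz":0.12,"turn":0},{"dx":0,"dy":0,"dz":0.15,"turn":0},{"dx":0,"dy":0,"dz":0.165,"turn":0},{"dx":0,"dy":0,"dz":0.165,"turn":0},{"dx":0,"dy":0,"dz":0.165,"turn":0}]'
python3 - <<'E'
from h import *
w=grab('wrist','w6');s=grab('scene','s6')
a=cv2.resize(s['pixels'][60:260,330:470,::-1],(280,400),interpolation=cv2.INTER_CUBIC)
b=cv2.resize(w['pixels'][80:400,110:530,::-1],(510,389))
o=np.zeros((400,790,3),np.uint8);o[:,:280]=a;o[:389,280:]=b
cv2.imwrite('pics/c6.png',o)
E
```

```text
t: 10.62
position: [598.8, 282.1, 275.7]
tool_rot: [-0.0, 0.811, 0.585, -0.001]
contact_force: [-0.7, 0.2, -1.7]
finger_gap: 0.635
grip_force: 63.2
```

View pics/c6.png

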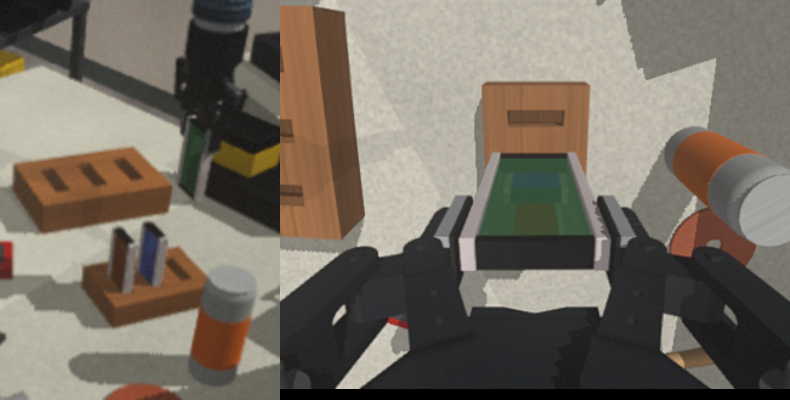

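Green is held upright at its edges; the fingers are clear of the glass, and blue and amber are undisturbed. Now over the tester, high, turning +36.5°.

```bash
python3 -m crank '[{"dx":0,"dy":-0.01,"dz":0.02,"turn":0},{"dx":-0.005,"dy":-0.035,"dz":0.04,"turn":2},{"dx":-0.01,"dy":-0.065,"dz":0.055,"turn":5},{"dx":-0.015,"dy":-0.1,"dz":0.06,"turn":8},{"dx":-0.02,"dy":-0.135,"dz":0.06,"turn":11},{"dx":-0.026,"dy":-0.17,"dz":0.06,"turn":14},{"dx":-0.031,"dy":-0.205,"dz":0.06,"turn":17},{"dx":-0.036,"dy":-0.24,"dz":0.06,"turn":20},{"dx":-0.042,"dy":-0.275,"dz":0.06,"turn":23},{"dx":-0.047,"dy":-0.31,"dz":0.06,"turn":26},{"dx":-0.052,"dy":-0.345,"dz":0.06,"turn":29},{"dx":-0.058,"dy":-0.38,"dz":0.06,"turn":32},{"dx":-0.063,"dy":-0.41,"dz":0.06,"turn":34},{"dx":-0.067,"dy":-0.435,"dz":0.06,"turn":36},{"dx":-0.07,"dy":-0.455,"dz":0.06,"turn":36.5},{"dx":-0.071,"dy":-0.465,"dz":0.06,"turn":36.5},{"dx":-0.071,"dy":-0.468,"dz":0.06,"turn":36.5},{"dx":-0.071,"dy":-0.468,"dz":0.06,"turn":36.5},{"dx":-0.071,"dy":-0.468,"dz":0.06,"turn":36.5}]'
python3 - <<'E'
from h import *
w=grab('wrist','w7');s=grab('scene','s7')
a=cv2.resize(s['pixels'][80:300,210:350,::-1],(280,440),interpolation=cv2.INTER_CUBIC)
b=cv2.resize(w['pixels'][80:400,110:530,::-1],(510,389))
o=np.zeros((440,790,3),np.uint8);o[:,:280]=a;o[:389,280:]=b
cv2.imwrite('pics/c7.png',o)
E
```

```text
t: 13.1
position: [528.6, -185.1, 337.4]
tool_rot: [-0.0, 0.586, 0.81, 0.0]
contact_force: [-0.5, -0.3, -1.1]
finger_gap: 0.632
grip_force: 63.4
```

View pics/c7.png

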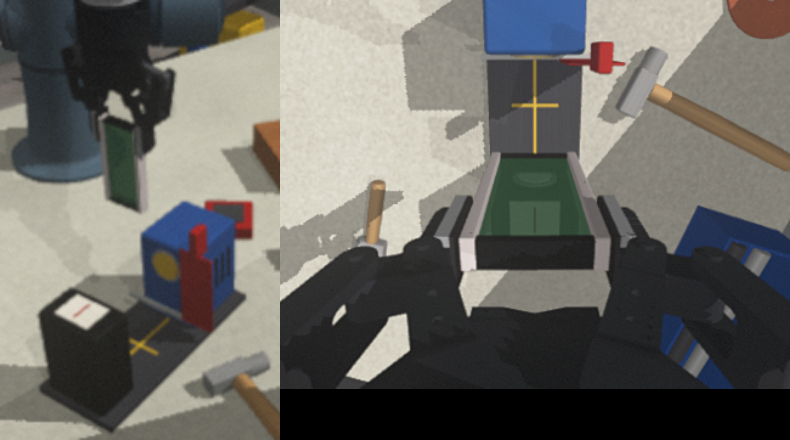

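The cassette is over the gap and square to the yellow line (535,60–152 in this crop). The cross is at (535,105), and the shutter tab, at (600,57), is still open. Next I'll compute the remaining offset.

```bash
python3 - <<'E'
from h import *
np.set_printoptions(precision=1,suppress=True)
w=load('w7')
W=lambda x,y:(110+(x-280+.5)*420/510-.5,80+(y+.5)*320/389-.5)
c=atz(w,*W(535,105),12);l=atz(w,*W(534,62),12);r=atz(w,*W(536,151),12)
a1=atz(w,*W(512,105),12);a2=atz(w,*W(558,105),12)
print('cross',c,'ang',np.degrees(np.arctan2(*(l-r)[1::-1]))-90,np.degrees(np.arctan2(*(a2-a1)[1::-1])))
print('depth cross',dep(w,*W(545,108)))
p=dep(w,*W(468,253));q=dep(w,*W(602,253));print('strips',p,q,(p+q)/2,np.degrees(np.arctan2(*(q-p)[1::-1])))
# face of strips: points along the length for tilt
for x,y in((470,240),(487,170),(597,240),(579,170)):
    print(dep(w,*W(x,y)))
e=np.array([np.cos(np.radians(17.7)),np.sin(np.radians(17.7))])
d=dep(w,*W(605,45)); print('tab',d,(d-c)[:2]@e)
E
```

```text
cross [ 529.9 -185.3   12. ] ang 19.52489950166124 18.21127678672986
depth cross [ 543.2 -184.6   14. ]
strips [ 506.1 -193.2  347.5] [ 552.1 -178.3  347.1] [ 529.1 -185.7  347.3] 17.876034667846273
[ 505.4 -187.7  347.7]
[ 502.1 -188.7  274.5]
[ 548.6 -174.1  346.7]
[ 550.5 -172.4  275.5]
tab [556.1 -99.7 188.1] 51.05073066089898
```

The cassette top centre is at (529.1,−185.7) against the cross at (529.9,−185.3), angles within 1.5°. Now straight down 188 mm.

```bash
python3 -m crank '[{"dx":0,"dy":0,"dz":-0.01,"turn":0.5},{"dx":0,"dy":0,"dz":-0.03,"turn":0.5},{"dx":0,"dy":0,"dz":-0.055,"turn":0.5},{"dx":0,"dy":0,"dz":-0.08,"turn":0.5},{"dx":0,"dy":0,"dz":-0.105,"turn":0.5},{"dx":0,"dy":0,"dz":-0.13,"turn":0.5},{"dx":0,"dy":0,"dz":-0.15,"turn":0.5},{"dx":0,"dy":0,"dz":-0.168,"turn":0.5},{"dx":0,"dy":0,"dz":-0.18,"turn":0.5},{"dx":0,"dy":0,"dz":-0.187,"turn":0.5},{"dx":0,"dy":0,"dz":-0.188,"turn":0.5},{"dx":0,"dy":0,"dz":-0.188,"turn":0.5},{"dx":0,"dy":0,"dz":-0.188,"turn":0.5},{"dx":0,"dy":0,"dz":-0.188,"turn":0.5},{"dx":0,"dy":0,"dz":-0.188,"turn":0.5},{"dx":0,"dy":0,"dz":-0.188,"turn":0.5}]'
python3 - <<'E'
from h import *
np.set_printoptions(precision=1,suppress=True)
w=grab('wrist','w8');s=grab('scene','s8')
W=lambda x,y:(110+(x-280+.5)*420/510-.5,80+(y+.5)*320/389-.5)
p=dep(w,*W(468,253));q=dep(w,*W(602,253));print('strips',p,q,(p+q)/2)
a=cv2.resize(s['pixels'][120:300,210:350,::-1],(280,360),interpolation=cv2.INTER_CUBIC)
b=cv2.resize(w['pixels'][80:400,110:530,::-1],(510,389))
o=np.zeros((390,790,3),np.uint8);o[:360,:280]=a;o[:389,280:]=b
cv2.imwrite('pics/c8.png',o)
E
```

```text
t: 15.2
position: [528.5, -185.7, 149.4]
tool_rot: [0.0, 0.583, 0.812, 0.0]
contact_force: [0.1, -0.1, -1.5]
finger_gap: 0.637
grip_force: 63.4
strips [ 506.1 -193.6  159.9] [ 551.7 -178.5  159.6] [ 528.9 -186.1  159.7]
```

View pics/c8.png

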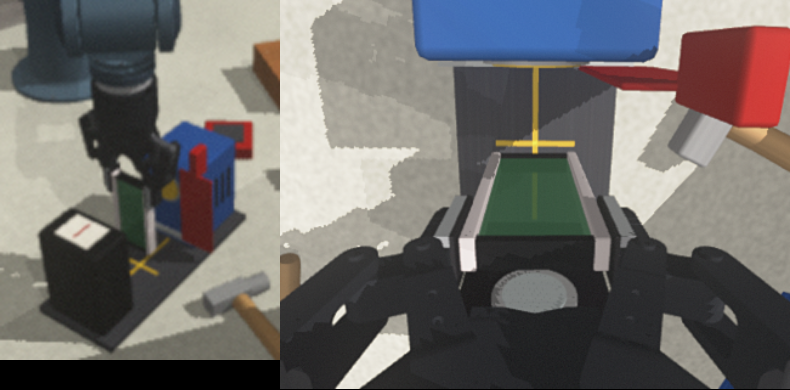

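The cassette hangs in the gap with the yellow line through its centre (535). Its top is at 159.7 mm, so the glass centre is at about 105.7 mm. It touches nothing and the shutter is open.

```bash
python3 -c "
from plant import manip
print(manip.hand_in())"
```

```text
the job is handed in; nothing more can be done
None
```

I handed the job in at about 15 s: the shutter measured about 51–54 mm open, and the green cassette was held by its frosted edges at 63 N, upright and square at mid-beam with its glass centre at about 106 mm. The hand-in call gave no verdict.

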